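# Stow the cheese trier in its spring holder

### The arm

A 6-joint arm with a two-finger parallel gripper is mounted at the origin on the work surface. World frame = base frame: x ahead of the robot, y to its left, z up, the work surface at z = 0. Lengths are in mm, angles in rad, forces in N, time in s.
With the tool pointing down it reaches from about 375 to 750 mm from the base axis. Payload 9 kg.
Tool frame: the origin (TCP) lies on the mounting face of the last link; the fingertips stand 173 mm ahead of it and the grasp point (between the pads) lies 155 mm ahead of it; z points along the fingers, y is the line along which they close (so a half turn about z gives the same grasp; the last joint's range is limited). The gripper opens to 85 mm and grips with 20 to 120 N. Pads are 22 mm wide; open, the fingers measure 114 mm over their backs; the gripper's body (76 mm by 85 mm) begins 54 mm behind the grasp point. The pads swing forward as they close: fully open they stand 13 mm farther back than shut.
Start: joints at [0.928, 0.104, 0.097, 1.564, 0, 1.353], TCP at [247.281, 546.689, 404.731] pointing down, gripper open.
Joint ranges: [-2.99, 2.99], [-0.84, 1.86], [-1.1, 1.16], [-1.84, 2.11], [-1.51, 1.56], [-3.14, 3.14]. Speed limits (rad/s): [2.22, 2.22, 2.57, 3.14, 3.14, 3.14].

### API

Orientations are given as a rotation vector (axis times angle).
In Python, from rig import status, optics, manip, outline_of gives the robot as it stands. The module is installed in compiled form; this text tells all that it offers.
- The arm moves only by the tool servo_tool, never from a script. Its argument "motion" is a list of rows, each an object of numbers: "x", "y", "z": the shift along the tool's x, y, z in cm; "rx", "ry", "rz": the turn, a rotation vector about the tool's x, y, z in rad. In form: [{"x": .., "y": .., "z": .., "rx": .., "ry": .., "rz": ..}, ...]. A call has 1 to 8 rows; each row is the pose to reach, as a shift and turn from the pose commanded when the call began, along the tool's axes at that moment; what a row does not reach only later rows make up. A row lasts 1/12 s, in which the tool goes at most 41.7 mm and 7.16 degrees, less where a joint would pass 70% of its speed; a pose out of reach is approached as far as the arm can. A call with a gripper value outside its range is refused whole. "gripper" is the finger opening in cm, from 0 to 8.54, set as the call begins (left out, the last holds). The fingers move at their own pace and stop on an object; "newtons" is the grip in N (left out, the last holds). Time passes only in rows, so rows that repeat a pose let the fingers close. It gives the time, the measured TCP pose, the force and the opening at its end, in the units of the state.
- status.get_state(): the state, without advancing time (a new reading comes with each control period).
- optics.snapshot(name): name is "scene" or "top" or "wrist"; returns a dict with "image" (400x640x3 uint8, red, green, blue), "range_z" (400x640 float32, mm along the optical axis (not along the pixel's ray), 0 where there is no reading), "fx", "fy", "cx", "cy" (pixels), "rvec" (rotation vector, rad) and "tvec" (3), from world to camera coordinates, as OpenCV has them. Camera axes: x right, y down, z forward; pixel columns grow to the right and rows downward; lengths in mm; the calibration is good to about 2 mm. A picture is of the moment at which its call begins.
- manip.sign_off(): hands the job in, once; it reports no verdict.
Trained networks look in the newest picture that a camera, given by its name, has taken for a name from the list of things; names that differ only in an ending like _2 or _b are one class to them, and where a whole thing is asked for, a point or a joint stands for the part that bears it (a point fixed in the world has none). Each returns a list of dicts, best first, with "p" (0 to 1); they miss things now and then, are a little off and sometimes report something else, mostly with a low value. They report only what shows in the picture. A call takes as long as a camera call.
- outline_of(target, camera): "region" (400x640 bool, what is visible of it) and "box" ([centre column, centre row, width, height] in pixels, round what is visible of it).
The state is a dict: "time_s": time; "q": joint angles; "qd": joint speeds; "joint_efforts": joint torques, N m; "tool_pos": TCP position; "ee_rot": TCP orientation; "force": force on the tool from outside, world axes, zero at the start; "ft_torque": the same for the moment, N m; "opening": finger opening in mm.
Only numpy, scipy, OpenCV 4.12 (cv2) and the standard library are available. Lean on these libraries where they do the work, as an engineer would, in place of code of your own. Each camera call takes 0.05 s, during which the arm holds its last target. There are 200 camera calls.

### The job

Take the cheese trier out of the wooden drying rack and slide it upright, blade down, into the aluminium holder that has the spring plunger on its side, pushing past the plunger until the trier is fully home with its collar on the holder's rim. Then let go of it.

Things in the scene. Friction and masses are not known exactly. Their poses are not given: they have to be found in the camera images.
- trier_grip (a point): Centre of the cheese trier's handle: an upright dark-wood cylinder 28 mm in diameter, 56 mm tall, z up. The trier (loose, 0.16 kg) hangs in one of 3 holes, 90 mm apart, of a wooden rack, top 105 mm above the table. Its handle is the tallest and only straight one there; the neighbours (needle with ball knob, brush with squat knob, tops up to 150 mm above the table) are bystanders..
- trier: The trier, origin at the centre of its collar's underside, 34 mm below the handle's centre, z up. The steel collar, a disc 46 mm in diameter and 6 mm thick, rests on the rack. Below it is a round steel blade, 16 mm in diameter, 85 mm long, the last 12 mm tapering to a point. The tool is round: its yaw means nothing.
- holder_mouth (a point): Centre of the mouth, at the rim, of the fixed spring holder: aluminium block 52 mm square, 95 mm high, z up. A 36 mm square funnel narrows in 17 mm to a 22 mm square bore, 89 mm deep from the rim. A steel barrel with black knob (the plunger) sticks out of its +x side to 82 mm from the axis. Fully home, the collar lies on the rim. A like block without plunger is a bystander; they swap places.
- plunger (a joint): How far the spring plunger is pushed outward, in m: 0 at rest, stop 0.014. Its round nose, centred 31 mm below the rim, reaches from +x to 1 mm short of the bore axis. Spring: 4 N plus 0.8 N per mm. With the blade beside it, it reads 0.004 (blade against the far wall) to 0.010. It grips the blade by friction: the trier does not drop home by itself, it is pushed with 5 to 15 N.

How it is judged:
By the outcome, as a careful person would: the job done as asked, in the order asked, and still so for the second after the job is handed in, with the robot touching nothing.
It also fails if it takes over 43 s, if anything falls off the work surface, if the arm or the gripper's body presses on something with over 40 N, if the wrist force passes 120 N, or if a joint passes its speed limit or range.

## Working session

There is one attempt and no reset: what is moved stays moved. The work goes in short steps, Python scripts to look and compute and a tool call to move; the robot and the scene stay as the last step left them, time stands still between calls to the robot, and variables do not carry over. Pictures are saved under pics/ and viewed, on a budget of 10 in all, crops included, one or two more only if the job needs it, and the job is handed in when it is done.

Besides the shell and the picture viewer there is one more tool, called as a command line: name --argument value ..., lists and objects as JSON in quotes. servo_tool: Moves the arm, as the interface text tells. Its arguments: {"type":"object","properties":{"motion":{"type":"array","items":{"type":"object","properties":{"x":{"type":"number"},"y":{"type":"number"},"z":{"type":"number"},"rx":{"type":"number"},"ry":{"type":"number"},"rz":{"type":"number"}}}},"gripper":{"type":"number"},"newtons":{"type":"number"}},"required":["motion"]}

```bash
mkdir -p pics; cat > h.py <<'E'
import numpy as np, cv2
from rig import status, optics, manip, outline_of
def cloud(s):
    R=cv2.Rodrigues(np.array(s["rvec"],float))[0]; t=np.array(s["tvec"],float)
    v,u=np.mgrid[:400,:640]; z=s["range_z"].astype(float)
    p=np.stack([(u-s["cx"])/s["fx"]*z,(v-s["cy"])/s["fy"]*z,z],-1)
    return (p-t)@R
def show(*ims,name):
    cv2.imwrite(name,cv2.cvtColor(np.vstack(ims),cv2.COLOR_RGB2BGR))
def totool(d):
    st=status.get_state(); R=cv2.Rodrigues(np.array(st["ee_rot"],float))[0]
    return R.T@np.array(d)/10
E
python3 - <<'E'
from h import *
st=status.get_state();print({k:np.round(v,3) for k,v in st.items()})
for c in ["scene","top"]:
    s=optics.snapshot(c); P=cloud(s); im=s["image"].copy()
    for n in ["trier_grip","trier","holder_mouth","plunger"]:
        for o in outline_of(n,c)[:3]:
            r=o["region"]&(s["range_z"]>0); q=P[r]
            print(c,n,round(o["p"],2),np.round(o["box"]),len(q), np.round(np.percentile(q,[2,50,98],axis=0),0).tolist() if len(q) else 0)
    show(im,name=f"pics/{c}1.png")
E
```

```text
{'time_s': np.float64(0.0), 'q': array([0.928, 0.105, 0.096, 1.564, 0.   , 1.353]), 'qd': array([-0.001, -0.001,  0.   , -0.001, -0.002,  0.001]), 'joint_efforts': array([ 1.0000e-03, -5.5694e+01,  5.0364e+01,  1.7000e-02, -0.0000e+00,
       -0.0000e+00]), 'tool_pos': array([247.205, 546.588, 403.911]), 'ee_rot': array([-6.62e-01, -3.07e+00,  2.00e-03]), 'force': array([ 0.182, -0.701, -0.334]), 'ft_torque': array([ 0.01 , -0.051,  0.024]), 'opening': np.float64(85.678)}
scene trier_grip 0.83 [415. 191.  26.  47.] 516 [[414.0, 217.0, -1.0], [544.0, 234.0, 125.0], [558.0, 336.0, 167.0]]
scene trier 0.76 [415. 196.  18.  46.] 454 [[523.0, 219.0, 38.0], [545.0, 234.0, 131.0], [557.0, 257.0, 167.0]]
scene holder_mouth 0.78 [165. 280.  62.  58.] 2394 [[522.0, -364.0, 1.0], [571.0, -323.0, 65.0], [622.0, -277.0, 96.0]]
scene plunger 0.59 [145. 300.  18.  21.] 183 [[570.0, -380.0, 3.0], [618.0, -357.0, 69.0], [627.0, -346.0, 77.0]]
top trier_grip 0.62 [210. 198.  26.  26.] 489 [[514.0, 219.0, 105.0], [531.0, 233.0, 129.0], [555.0, 255.0, 168.0]]
top trier 0.77 [210. 197.  26.  25.] 436 [[514.0, 220.0, 108.0], [531.0, 233.0, 135.0], [553.0, 253.0, 168.0]]
top holder_mouth 0.63 [474. 198.  57.  65.] 2185 [[495.0, -362.0, 0.0], [548.0, -317.0, 57.0], [614.0, -276.0, 96.0]]
top holder_mouth 0.26 [210. 198.  29.  21.] 464 [[514.0, 219.0, 108.0], [530.0, 233.0, 135.0], [553.0, 255.0, 168.0]]
top plunger 0.67 [488. 182.  17.  36.] 153 [[547.0, -365.0, 54.0], [608.0, -351.0, 71.0], [624.0, -322.0, 78.0]]
top plunger 0.64 [474. 198.  58.  66.] 2222 [[495.0, -365.0, 1.0], [548.0, -318.0, 58.0], [616.0, -275.0, 96.0]]
```

```bash
python3 - <<'E'
import cv2
a=cv2.imread("pics/scene1.png");b=cv2.imread("pics/top1.png")
cv2.imwrite("pics/both.png",cv2.resize(__import__('numpy').vstack([a,b]),None,fx=.75,fy=.75,interpolation=cv2.INTER_AREA))
E
python3 - <<'E'
from h import *
for c in ["scene","top"]:
    s=optics.snapshot(c); P=cloud(s)
    # tops in trier region
    o=outline_of("trier_grip",c)[0]["region"]&(s["range_z"]>0)
    q=P[o]; t=q[q[:,2]>163]; print(c,"trier top",len(t),(t.min(0)+t.max(0))/2,t.mean(0),np.ptp(t,axis=0))
    r=P.reshape(-1,3)
    m=(np.hypot(r[:,0]-560,r[:,1]+320)<70)&(abs(r[:,2]-95)<4); t=r[m].astype(np.float32)
    print("rim",len(t),t[:,2].mean(),cv2.minAreaRect(t[:,:2]))
    m=(np.hypot(r[:,0]-540,r[:,1]-235)<170)&(abs(r[:,2]-105)<4); t=r[m].astype(np.float32)
    print("rack",len(t),cv2.minAreaRect(t[:,:2]))
E
```

```text
scene trier top 94 [537.67683869 239.04113506 165.75784583] [538.01202045 238.27616426 165.60428701] [27.05870653 26.26344926  5.35064891]Traceback (most recent call last):
  File "<stdin>", line 9, in <module>
cv2.error: OpenCV(4.12.0) /io/opencv/modules/imgproc/src/convhull.cpp:143: error: (-215:Assertion failed) total >= 0 && (depth == CV_32F || depth == CV_32S) in function 'convexHull'
```

View pics/both.png

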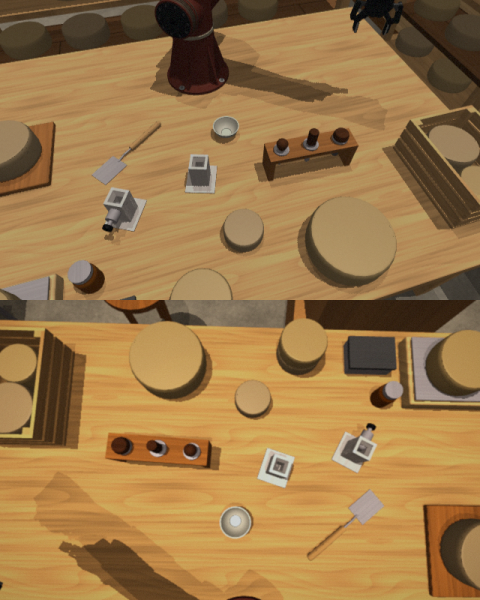

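The scene picture shows the middle tool, at about (313,137), as the straight-handled trier. The holder with the black-knobbed plunger is at (118,207). In the top view they are at (157,147) and (358,150). This matches the networks. Next I'll get the exact rim and rack geometry.

```bash
python3 - <<'E'
from h import *
for c in ["scene","top"]:
    s=optics.snapshot(c); P=cloud(s)
    for o in outline_of("trier_grip",c)[:1]:
        q=P[o["region"]&(s["range_z"]>0)]; t=q[q[:,2]>163]; print(c,"trier top",len(t),np.round((t.min(0)+t.max(0))/2,1),np.round(np.ptp(t,axis=0),1))
    r=P.reshape(-1,3)
    for n,c0,rad,z,dz in [("rim",(555,-320),55,95,3),("rack",(540,235),170,105,3),("knob",(620,-360),30,66,14)]:
        m=(np.hypot(r[:,0]-c0[0],r[:,1]-c0[1])<rad)&(abs(r[:,2]-z)<dz); t=np.ascontiguousarray(r[m].astype(np.float32))
        print(n,len(t),t.mean(0).round(1),cv2.minAreaRect(np.ascontiguousarray(t[:,:2])))
E
```

```text
scene trier top 91 [537.8 238.8 165.7] [24.8 25.8  5.3]
rim 344 [ 550.8 -326.    94.2] ((549.788818359375, -325.98785400390625), (53.323875427246094, 53.0791015625), 62.41753387451172)
rack 1898 [541.5 232.8 104.2] ((536.1182861328125, 242.08375549316406), (270.9382019042969, 72.94664764404297), 86.78145599365234)
knob 255 [ 610.1 -353.9   69.8] ((608.320068359375, -355.3047790527344), (32.03407669067383, 34.574039459228516), 63.03073501586914)
top trier top 153 [533.1 239.  167.1] [26.2 23.9  7.7]
rim 372 [ 547.  -325.2   94.7] ((547.3379516601562, -325.2748107910156), (52.95164489746094, 53.58822250366211), 62.56245040893555)
rack 3212 [531.4 238.9 105. ] ((532.7203979492188, 243.04541015625), (270.3385314941406, 70.29601287841797), 86.92698669433594)
knob 133 [ 610.  -354.7   71.8] ((607.3472900390625, -353.80364990234375), (27.622936248779297, 30.80522346496582), 62.15254211425781)
```

servo_tool --motion '[{"x": -38.9,"y": -16.1,"z": 2,"rz": 1.146},{"x": -38.9,"y": -16.1,"z": 2,"rz": 1.146},{"x": -38.9,"y": -16.1,"z": 2,"rz": 1.146},{"x": -38.9,"y": -16.1,"z": 2,"rz": 1.146},{"x": -38.9,"y": -16.1,"z": 2,"rz": 1.146},{"x": -38.9,"y": -16.1,"z": 2,"rz": 1.146},{"x": -38.9,"y": -16.1,"z": 2,"rz": 1.146},{"x": -38.9,"y": -16.1,"z": 2,"rz": 1.146}]'

```text
$.motion[0]: bad value
```

```bash
cat >> h.py <<'E'
def plan(target,yaw_y=0.):
    """shift (cm) and turn (rad), tool axes, to TCP target, pointing down, tool y at world angle yaw_y (mod pi)"""
    st=status.get_state(); R=cv2.Rodrigues(np.array(st["ee_rot"],float))[0]
    y=np.array([np.cos(yaw_y),np.sin(yaw_y),0]); y*=np.sign(y@R[:,1]); z=np.array([0,0,-1.])
    G=np.stack([np.cross(y,z),y,z],1)
    w=cv2.Rodrigues(R.T@G)[0].ravel()
    print("t",round(st["time_s"],2),"pos",np.round(st["tool_pos"],1),"rot",np.round(st["ee_rot"],3),"F",np.round(st["force"],1),"open",np.round(st["opening"],1),"q",np.round(st["q"],2))
    print("shift",np.round(R.T@(np.array(target)-st["tool_pos"])/10,2),"turn",np.round(w,3))
E
python3 -c "
from h import *
plan([535.5,239,385])"
```

```text
t 0.8 pos [247.3 546.7 404.8] rot [0.662 3.071 0.   ] F [ 0.5  0.2 -0.3] open 85.2 q [0.93 0.1  0.1  1.56 0.   1.35]
shift [-38.94 -16.16   1.98] turn [ 0.    -0.     1.146]
```

servo_tool --motion '[{"x": -38.9,"y": -16.1,"z": 2,"rx": 0,"ry": 0,"rz": 1.146},{"x": -38.9,"y": -16.1,"z": 2,"rx": 0,"ry": 0,"rz": 1.146},{"x": -38.9,"y": -16.1,"z": 2,"rx": 0,"ry": 0,"rz": 1.146},{"x": -38.9,"y": -16.1,"z": 2,"rx": 0,"ry": 0,"rz": 1.146},{"x": -38.9,"y": -16.1,"z": 2,"rx": 0,"ry": 0,"rz": 1.146},{"x": -38.9,"y": -16.1,"z": 2,"rx": 0,"ry": 0,"rz": 1.146},{"x": -38.9,"y": -16.1,"z": 2,"rx": 0,"ry": 0,"rz": 1.146},{"x": -38.9,"y": -16.1,"z": 2,"rx": 0,"ry": 0,"rz": 1.146}]'

```text
time_s: 1.47
tool_pos: [476.1, 302.2, 389.0]
ee_rot: [2.061, 2.371, 0.001]
force: [-0.2, 0.9, -0.4]
opening: 85.2
```

```bash
python3 -c "
from h import *
plan([535.5,239,385])"
```

```text
t 1.47 pos [476.1 302.2 389. ] rot [2.061e+00 2.371e+00 1.000e-03] F [-0.2  0.9 -0.4] open 85.2 q [ 0.33 -0.01 -0.05  1.53  0.    1.76]
shift [-7.08  5.    0.41] turn [ 0.001 -0.     0.14 ]
```

servo_tool --motion '[{"x": -7.1,"y": 5,"z": 0.4,"rx": 0,"ry": 0,"rz": 0.14},{"x": -7.1,"y": 5,"z": 0.4,"rx": 0,"ry": 0,"rz": 0.14},{"x": -7.1,"y": 5,"z": 0.4,"rx": 0,"ry": 0,"rz": 0.14},{"x": -7.1,"y": 5,"z": 0.4,"rx": 0,"ry": 0,"rz": 0.14}]'

```text
time_s: 1.8
tool_pos: [536.3, 238.8, 384.3]
ee_rot: [-2.219, -2.224, 0.001]
force: [-0.6, -0.4, 0.5]
opening: 85.7
```

```bash
python3 - <<'E'
from h import *
s=optics.snapshot("wrist"); P=cloud(s); im=s["image"].copy()
for o in outline_of("trier_grip","wrist")[:2]:
    q=P[o["region"]&(s["range_z"]>0)]; print(round(o["p"],2),np.round(o["box"]),np.round(np.percentile(q,[2,50,98],axis=0),0).tolist())
    t=np.ascontiguousarray(q[q[:,2]>162].astype(np.float32)); 
    if len(t)>5: print(len(t),t.mean(0),cv2.minEnclosingCircle(np.ascontiguousarray(t[:,:2])))
R=cv2.Rodrigues(np.array(s["rvec"]))[0]; print("cam",(-R.T@np.array(s["tvec"])).round(0))
plan([535.5,239,298]); show(im,name="pics/w1.png")
E
```

```text
0.88 [317. 203.  50.  64.] [[513.0, 230.0, 110.0], [533.0, 249.0, 150.0], [553.0, 262.0, 168.0]]
1060 [533.319   242.70992 166.7957 ] ((533.0093994140625, 241.6697540283203), 13.853331565856934)
cam [536. 315. 354.]
t 1.9 pos [534.7 241.1 384.9] rot [-2.214 -2.228  0.   ] F [-0.2  0.2  0.3] open 85.8 q [0.2  0.06 0.01 1.53 0.   1.77]
shift [-0.21  0.08  8.69] turn [-0.    -0.     0.006]
```

View pics/w1.png

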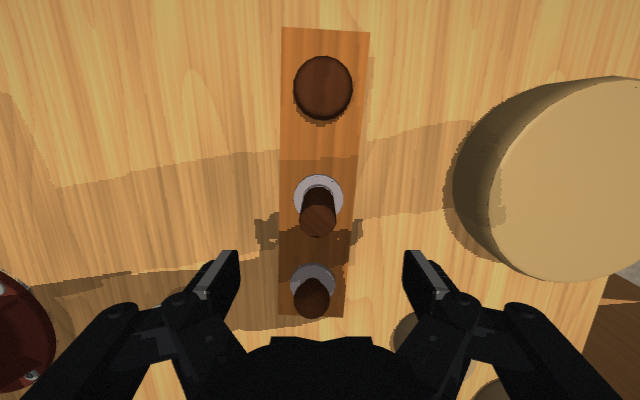

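The picture shows the trier handle's top at (317,217), midway between the open fingers and with space on both sides. Its centre measures (533,242,167), which agrees with the other views, so I'll descend and grip.

servo_tool --motion '[{"x": 0,"y": -0.1,"z": 3,"rx": 0,"ry": 0,"rz": 0},{"x": 0,"y": -0.1,"z": 6,"rx": 0,"ry": 0,"rz": 0},{"x": 0,"y": -0.1,"z": 8.6,"rx": 0,"ry": 0,"rz": 0},{"x": 0,"y": -0.1,"z": 8.6,"rx": 0,"ry": 0,"rz": 0},{"x": 0,"y": -0.1,"z": 8.6,"rx": 0,"ry": 0,"rz": 0}]'

```text
time_s: 2.32
tool_pos: [532.6, 242.0, 298.4]
ee_rot: [-2.211, -2.229, 0.003]
force: [-0.0, -0.0, 0.2]
opening: 85.5
```

servo_tool --motion '[{"x": 0,"y": 0,"z": 0,"rx": 0,"ry": 0,"rz": 0},{"x": 0,"y": 0,"z": 0,"rx": 0,"ry": 0,"rz": 0},{"x": 0,"y": 0,"z": 0,"rx": 0,"ry": 0,"rz": 0},{"x": 0,"y": 0,"z": 0,"rx": 0,"ry": 0,"rz": 0},{"x": 0,"y": 0,"z": 0,"rx": 0,"ry": 0,"rz": 0},{"x": 0,"y": 0,"z": 0,"rx": 0,"ry": 0,"rz": 0},{"x": 0,"y": 0,"z": 0,"rx": 0,"ry": 0,"rz": 0},{"x": 0,"y": 0,"z": 0,"rx": 0,"ry": 0,"rz": 0}]' --gripper 1.5 --newtons 80

```text
time_s: 2.98
tool_pos: [534.2, 241.0, 300.1]
ee_rot: [2.214, 2.228, 0.002]
force: [-1.8, 0.5, 6.4]
opening: 26.1
```

servo_tool --motion '[{"x": 0,"y": 0,"z": 0,"rx": 0,"ry": 0,"rz": 0},{"x": 0,"y": 0,"z": 0,"rx": 0,"ry": 0,"rz": 0},{"x": 0,"y": 0,"z": 0,"rx": 0,"ry": 0,"rz": 0},{"x": 0,"y": 0,"z": 0,"rx": 0,"ry": 0,"rz": 0}]'

```text
time_s: 3.32
tool_pos: [534.2, 241.0, 300.1]
ee_rot: [2.214, 2.228, 0.002]
force: [-1.7, 0.5, 6.2]
opening: 26.4
```

servo_tool --motion '[{"x": 0,"y": 0,"z": -1,"rx": 0,"ry": 0,"rz": 0},{"x": 0,"y": 0,"z": -4,"rx": 0,"ry": 0,"rz": 0},{"x": 0,"y": 0,"z": -7,"rx": 0,"ry": 0,"rz": 0},{"x": 0,"y": 0,"z": -10,"rx": 0,"ry": 0,"rz": 0},{"x": 0,"y": 0,"z": -13,"rx": 0,"ry": 0,"rz": 0},{"x": 0,"y": 0,"z": -16,"rx": 0,"ry": 0,"rz": 0},{"x": 0,"y": 0,"z": -16,"rx": 0,"ry": 0,"rz": 0},{"x": 0,"y": 0,"z": -16,"rx": 0,"ry": 0,"rz": 0}]'

```text
time_s: 3.98
tool_pos: [534.2, 240.9, 461.2]
ee_rot: [2.213, 2.227, 0.005]
force: [0.9, 0.6, -2.4]
opening: 26.6
```

```bash
python3 - <<'E'
from h import *
plan([548.5,-325.6,445])
for c in ["scene","wrist"]:
    s=optics.snapshot(c); P=cloud(s)
    for o in outline_of("trier",c)[:1]:
        r=o["region"]&(s["range_z"]>0); q=P[r]; print(c,round(o["p"],2),np.round(o["box"]),np.round(np.percentile(q,[2,50,98],axis=0),0).tolist())
        if c=="scene":
            u,v=map(int,o["box"][:2]); im=cv2.resize(s["image"][max(v-70,0):v+70,max(u-100,0):u+100],None,fx=3,fy=3); show(im,name="pics/s2.png")
E
```

```text
t 3.98 pos [534.2 240.9 461.2] rot [2.213 2.227 0.005] F [ 0.9  0.6 -2.4] open 26.6 q [0.2  0.08 0.17 1.66 0.   1.77]
shift [-56.66   1.09   1.58] turn [ 0.004 -0.001  0.006]
scene 0.57 [431. 146.  27.  55.] [[522.0, 219.0, 197.0], [544.0, 231.0, 272.0], [559.0, 253.0, 328.0]]
wrist 0.72 [320. 257.  71. 126.] [[516.0, 232.0, 213.0], [533.0, 251.0, 314.0], [550.0, 262.0, 326.0]]
```

View pics/s2.png

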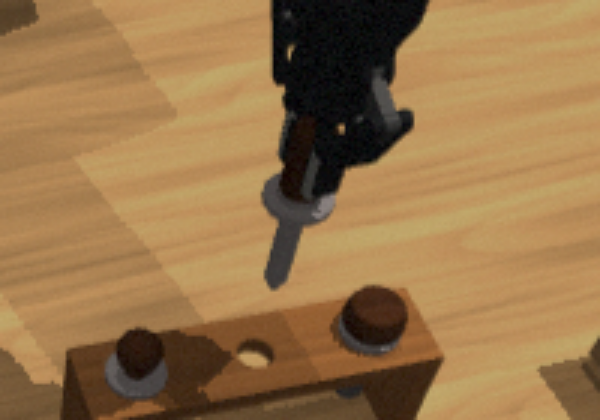

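Picture: the trier hangs from the gripper with its blade clear of the rack at about (280,280). Both neighbouring tools are undisturbed. Next I'll carry it to the holder.

servo_tool --motion '[{"x": -2,"y": 0,"z": 0,"rx": 0,"ry": 0,"rz": 0},{"x": -5.5,"y": 0.1,"z": 0,"rx": 0,"ry": 0,"rz": 0},{"x": -9.5,"y": 0.3,"z": 0,"rx": 0,"ry": 0,"rz": 0},{"x": -13.5,"y": 0.4,"z": 0,"rx": 0,"ry": 0,"rz": 0},{"x": -17.5,"y": 0.5,"z": 0,"rx": 0,"ry": 0,"rz": 0},{"x": -21.5,"y": 0.6,"z": 0,"rx": 0,"ry": 0,"rz": 0},{"x": -25.5,"y": 0.7,"z": 0,"rx": 0,"ry": 0,"rz": 0},{"x": -29.5,"y": 0.8,"z": 0,"rx": 0,"ry": 0,"rz": 0}]'

```text
time_s: 4.85
tool_pos: [543.1, -55.8, 457.7]
ee_rot: [-2.214, -2.227, 0.001]
force: [1.2, -0.1, -1.7]
opening: 26.4
```

servo_tool --motion '[{"x": -4,"y": 0,"z": 0,"rx": 0,"ry": 0,"rz": 0},{"x": -8,"y": 0,"z": 0,"rx": 0,"ry": 0,"rz": 0},{"x": -12,"y": 0,"z": 0,"rx": 0,"ry": 0,"rz": 0},{"x": -16,"y": 0,"z": 0,"rx": 0,"ry": 0,"rz": 0},{"x": -20,"y": 0,"z": 0,"rx": 0,"ry": 0,"rz": 0},{"x": -24,"y": 0.3,"z": 0,"rx": 0,"ry": 0,"rz": 0},{"x": -26.5,"y": 0.3,"z": 0,"rx": 0,"ry": 0,"rz": 0},{"x": -27.2,"y": 0.3,"z": 0,"rx": 0,"ry": 0,"rz": 0}]'

```text
time_s: 5.52
tool_pos: [547.5, -330.1, 456.2]
ee_rot: [-2.217, -2.222, 0.001]
force: [0.1, 0.5, -2.7]
opening: 26.3
```

servo_tool --motion '[{"x": 0,"y": 0,"z": 0,"rx": 0,"ry": 0,"rz": 0},{"x": 0,"y": 0,"z": 0,"rx": 0,"ry": 0,"rz": 0},{"x": 0,"y": 0,"z": 0,"rx": 0,"ry": 0,"rz": 0}]'

```text
time_s: 5.77
tool_pos: [548.5, -324.7, 458.7]
ee_rot: [-2.213, -2.229, -0.001]
force: [0.0, 0.6, -1.5]
opening: 26.6
```

```bash
cat > m.py <<'E'
from h import *
def look(tag):
    z0=status.get_state()["tool_pos"]
    for c in ["wrist","top","scene"]:
        s=optics.snapshot(c); P=cloud(s); r=P.reshape(-1,3); show(s["image"],name=f"pics/{c}_{tag}.png")
        m=(np.hypot(r[:,0]-548,r[:,1]+325)<48)&(abs(r[:,2]-95)<3)
        t=np.ascontiguousarray(r[m].astype(np.float32))
        if len(t)>5: print(c,"rim",len(t),t[:,2].mean().round(1),cv2.minAreaRect(np.ascontiguousarray(t[:,:2])))
        # blade/collar slices below the pads, near the tool axis
        for a,b in [(-176,-168),(-196,-184),(-215,-200),(-240,-218),(-262,-244)]:
            m=(np.hypot(r[:,0]-z0[0],r[:,1]-z0[1])<30)&(r[:,2]-z0[2]>a-0)&(r[:,2]-z0[2]<b)
            if m.sum()>3: q=r[m]; print(c,"slice",a,b,m.sum(),"mid",((q.min(0)+q.max(0))/2).round(1),"size",np.ptp(q,axis=0).round(1))
E
python3 -c "
from m import *
plan([548.5,-325.6,445]);look('a')"
```

```text
t 5.77 pos [ 548.5 -324.7  458.7] rot [-2.213e+00 -2.229e+00 -1.000e-03] F [ 0.   0.6 -1.5] open 26.6 q [-0.74  0.24  0.35  1.68  0.    0.82]
shift [-0.1   0.    1.37] turn [-0.    -0.001  0.007]
wrist rim 965 95.1 ((546.6797485351562, -324.56353759765625), (52.18107604980469, 51.907554626464844), 63.04529571533203)
wrist slice -176 -168 291 mid [ 547.9 -315.3  286.7] size [39.5  9.8  8. ]
wrist slice -196 -184 1417 mid [ 548.  -313.4  269.3] size [44.2 24.4 10.7]
wrist slice -262 -244 111 mid [ 547.5 -319.4  205.6] size [15.5  6.4 17.7]
top rim 368 94.7 ((547.3833618164062, -325.10577392578125), (52.99800109863281, 53.18208694458008), 63.099945068359375)
top slice -176 -168 56 mid [ 548.9 -315.2  286.9] size [39.4  8.4  7.3]
top slice -196 -184 279 mid [ 547.9 -316.1  268.7] size [44.4 28.4 11.8]
top slice -240 -218 60 mid [ 547.  -321.   228.7] size [15.2 10.4 19.2]
top slice -262 -244 52 mid [ 547.6 -322.4  205.8] size [16.2 11.9 17.6]
scene rim 357 94.3 ((550.6329345703125, -325.91326904296875), (53.02442169189453, 54.11511993408203), 63.24223327636719)
scene slice -176 -168 28 mid [ 554.1 -323.4  286.7] size [34.6 23.5  7.9]
scene slice -196 -184 286 mid [ 552.1 -325.5  268.7] size [44.4 45.3 11.7]
scene slice -215 -200 7 mid [ 558.1 -322.4  245.6] size [4.5 6.7 3.6]
scene slice -240 -218 81 mid [ 555.1 -324.7  229.6] size [11.9 15.4 21.8]
scene slice -262 -244 56 mid [ 555.  -324.8  205.3] size [10.4 14.9 17.3]
```

servo_tool --motion '[{"x": -0.05,"y": -0.07,"z": 2,"rx": 0,"ry": 0,"rz": 0},{"x": -0.05,"y": -0.07,"z": 5,"rx": 0,"ry": 0,"rz": 0},{"x": -0.05,"y": -0.07,"z": 7,"rx": 0,"ry": 0,"rz": 0},{"x": -0.05,"y": -0.07,"z": 7.5,"rx": 0,"ry": 0,"rz": 0},{"x": -0.05,"y": -0.07,"z": 7.5,"rx": 0,"ry": 0,"rz": 0},{"x": -0.05,"y": -0.07,"z": 7.5,"rx": 0,"ry": 0,"rz": 0}]'

```text
time_s: 6.42
tool_pos: [547.8, -326.1, 385.2]
ee_rot: [2.213, 2.228, 0.0]
force: [-0.0, 0.0, -0.4]
opening: 26.3
```

```bash
python3 -c "
from m import *
plan([548.5,-325.6,290]);look('b')
a=cv2.imread('pics/wrist_b.png');b=cv2.imread('pics/scene_b.png')[210:350,65:289]
cv2.imwrite('pics/b.png',np.vstack([cv2.resize(a,(480,300)),cv2.resize(b,(480,300))]))"
```

```text
t 6.42 pos [ 547.8 -326.1  385.2] rot [2.213 2.228 0.   ] F [-0.   0.  -0.4] open 26.3 q [-0.74  0.22  0.18  1.54  0.    0.82]
shift [0.06 0.07 9.52] turn [0.001 0.001 0.007]
wrist rim 1265 95.1 ((546.733154296875, -324.7242431640625), (52.52468490600586, 52.31722640991211), 62.6944580078125)
wrist slice -176 -168 286 mid [ 547.2 -316.9  213.2] size [38.8  9.7  8. ]
wrist slice -196 -184 1407 mid [ 547.6 -315.3  195.9] size [44.2 24.7 10.4]
wrist slice -262 -244 113 mid [ 547.1 -321.2  132.1] size [15.4  6.2 18. ]
top rim 312 94.7 ((547.6063232421875, -324.9949035644531), (53.53916549682617, 52.681175231933594), 62.44218826293945)
top slice -176 -168 41 mid [ 546.3 -317.5  213.1] size [33.9  9.3  7.4]
top slice -196 -184 200 mid [ 547.2 -317.8  195.5] size [43.5 27.3 10.8]
top slice -240 -218 34 mid [ 546.8 -322.2  154.8] size [14.4  7.6 16.9]
top slice -262 -244 36 mid [ 547.  -323.9  132.1] size [15.5 11.  16.4]
scene rim 306 94.3 ((550.216796875, -325.4554748535156), (54.3181037902832, 53.368408203125), 63.53412628173828)
scene slice -176 -168 20 mid [ 555.4 -319.3  213.1] size [36.7  9.7  7.8]
scene slice -196 -184 247 mid [ 552.6 -327.6  195.3] size [44.7 44.8 11.6]
scene slice -240 -218 63 mid [ 554.9 -327.8  155.9] size [10.4 15.7 21. ]
scene slice -262 -244 50 mid [ 554.7 -327.6  132.1] size [10.5 14.9 17.8]
```

View pics/b.png

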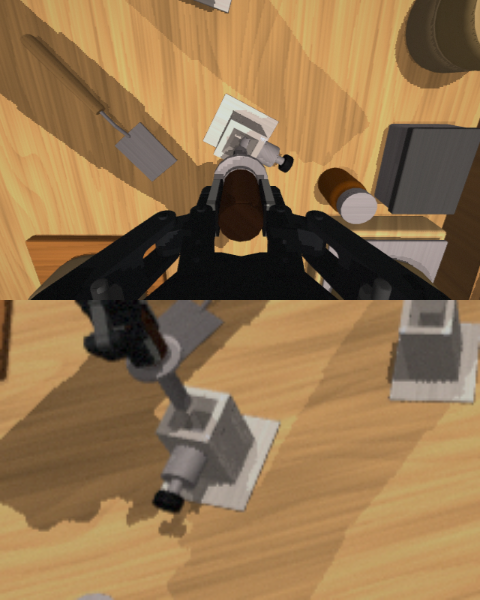

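The blade stands over the holder's mouth (scene crop at about (180,400)). It is offset 1 to 2 mm towards -y, so I'll correct that and descend into the funnel.

servo_tool --motion '[{"x": 0.2,"y": -0.08,"z": 0,"rx": 0,"ry": 0,"rz": 0},{"x": 0.2,"y": -0.08,"z": 0.5,"rx": 0,"ry": 0,"rz": 0},{"x": 0.2,"y": -0.08,"z": 1.2,"rx": 0,"ry": 0,"rz": 0},{"x": 0.2,"y": -0.08,"z": 1.9,"rx": 0,"ry": 0,"rz": 0},{"x": 0.2,"y": -0.08,"z": 2.6,"rx": 0,"ry": 0,"rz": 0},{"x": 0.2,"y": -0.08,"z": 3.2,"rx": 0,"ry": 0,"rz": 0},{"x": 0.2,"y": -0.08,"z": 3.4,"rx": 0,"ry": 0,"rz": 0},{"x": 0.2,"y": -0.08,"z": 3.4,"rx": 0,"ry": 0,"rz": 0}]'

```text
time_s: 7.23
tool_pos: [546.6, -324.4, 348.7]
ee_rot: [-2.214, -2.227, -0.0]
force: [-0.1, -0.6, -0.6]
opening: 26.4
```

servo_tool --motion '[{"x": 0,"y": 0,"z": 0.3,"rx": 0,"ry": 0,"rz": 0},{"x": 0,"y": 0,"z": 0.6,"rx": 0,"ry": 0,"rz": 0},{"x": 0,"y": 0,"z": 0.9,"rx": 0,"ry": 0,"rz": 0},{"x": 0,"y": 0,"z": 1.2,"rx": 0,"ry": 0,"rz": 0},{"x": 0,"y": 0,"z": 1.4,"rx": 0,"ry": 0,"rz": 0},{"x": 0,"y": 0,"z": 1.4,"rx": 0,"ry": 0,"rz": 0}]'

```text
time_s: 7.73
tool_pos: [546.2, -324.1, 335.9]
ee_rot: [-2.213, -2.227, 0.001]
force: [-5.9, 2.6, -0.2]
opening: 26.4
```

servo_tool --motion '[{"x": 0,"y": 0,"z": 0.4,"rx": 0,"ry": 0,"rz": 0},{"x": 0,"y": 0,"z": 0.8,"rx": 0,"ry": 0,"rz": 0},{"x": 0,"y": 0,"z": 1.2,"rx": 0,"ry": 0,"rz": 0},{"x": 0,"y": 0,"z": 1.6,"rx": 0,"ry": 0,"rz": 0},{"x": 0,"y": 0,"z": 2.0,"rx": 0,"ry": 0,"rz": 0},{"x": 0,"y": 0,"z": 2.0,"rx": 0,"ry": 0,"rz": 0}]'

```text
time_s: 8.23
tool_pos: [546.1, -324.0, 314.5]
ee_rot: [-2.212, -2.225, 0.001]
force: [-3.9, 0.9, -3.4]
opening: 26.3
```

servo_tool --motion '[{"x": 0,"y": 0,"z": 0.4,"rx": 0,"ry": 0,"rz": 0},{"x": 0,"y": 0,"z": 0.8,"rx": 0,"ry": 0,"rz": 0},{"x": 0,"y": 0,"z": 1.2,"rx": 0,"ry": 0,"rz": 0},{"x": 0,"y": 0,"z": 1.6,"rx": 0,"ry": 0,"rz": 0},{"x": 0,"y": 0,"z": 2.0,"rx": 0,"ry": 0,"rz": 0},{"x": 0,"y": 0,"z": 2.0,"rx": 0,"ry": 0,"rz": 0}]'

```text
time_s: 8.73
tool_pos: [546.0, -324.0, 294.6]
ee_rot: [-2.212, -2.225, 0.001]
force: [-3.9, 1.8, -5.1]
opening: 26.4
```

servo_tool --motion '[{"x": 0,"y": 0,"z": 0.15,"rx": 0,"ry": 0,"rz": 0},{"x": 0,"y": 0,"z": 0.3,"rx": 0,"ry": 0,"rz": 0},{"x": 0,"y": 0,"z": 0.3,"rx": 0,"ry": 0,"rz": 0}]'

```text
time_s: 8.98
tool_pos: [546.1, -324.0, 292.3]
ee_rot: [-2.213, -2.226, 0.001]
force: [-6.2, 2.9, -1.4]
opening: 26.8
```

servo_tool --motion '[{"x": 0,"y": 0,"z": 0.1,"rx": 0,"ry": 0,"rz": 0},{"x": 0,"y": 0,"z": 0.2,"rx": 0,"ry": 0,"rz": 0},{"x": 0,"y": 0,"z": 0.2,"rx": 0,"ry": 0,"rz": 0}]'

```text
time_s: 9.23
tool_pos: [546.1, -324.1, 290.4]
ee_rot: [-2.213, -2.226, 0.001]
force: [-5.6, 3.3, -0.2]
opening: 26.4
```

```bash
python3 -c "
from m import *
plan([548.5,-325.6,290])
st=status.get_state();print(np.round(st['ft_torque'],2))
for c in ['scene','wrist']:
    s=optics.snapshot(c);show(s['image'],name=f'pics/{c}_c.png');r=cloud(s).reshape(-1,3)
    m=(np.hypot(r[:,0]-549,r[:,1]+325)<22)&(r[:,2]>97)&(r[:,2]<108); q=r[m]; print(c,m.sum(),np.percentile(q[:,2],[5,25,50,75,95]).round(1) if m.sum() else 0)
b=cv2.imread('pics/scene_c.png')[210:350,65:289]
cv2.imwrite('pics/c.png',cv2.resize(b,(672,420)))"
```

```text
t 9.23 pos [ 546.1 -324.1  290.4] rot [-2.213e+00 -2.226e+00  1.000e-03] F [-5.6  3.3 -0.2] open 26.4 q [-0.74  0.22  0.02  1.37 -0.    0.82]
shift [-0.16  0.24  0.04] turn [-0.003 -0.001  0.006]
[ 0.87  1.72 -0.02]
scene 162 [ 98.1  99.5 100.5 101.9 104.7]
wrist 1009 [100.6 101.2 101.8 102.5 107.3]
```

View pics/c.png

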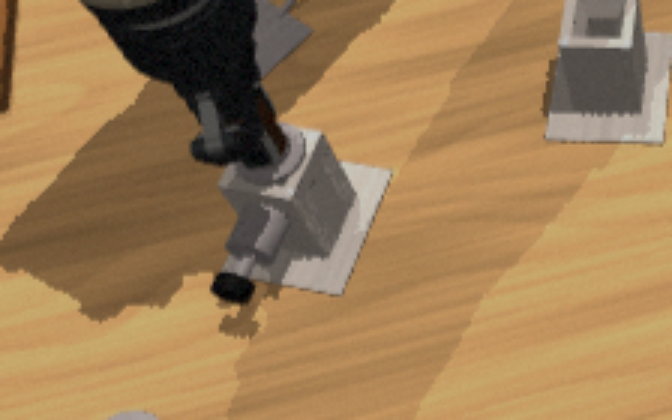

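The collar is at the rim, with its top measured at about 102 mm against 101 when home. The plunger has been pushed outward. I'll press the last millimetre and watch the force.

servo_tool --motion '[{"x": 0,"y": 0,"z": 0.05,"rx": 0,"ry": 0,"rz": 0},{"x": 0,"y": 0,"z": 0.1,"rx": 0,"ry": 0,"rz": 0},{"x": 0,"y": 0,"z": 0.1,"rx": 0,"ry": 0,"rz": 0}]'

```text
time_s: 9.58
tool_pos: [546.1, -324.0, 290.3]
ee_rot: [-2.213, -2.226, 0.001]
force: [-8.7, 5.2, 5.6]
opening: 26.4
```

servo_tool --motion '[{"x": 0,"y": 0,"z": 0.05,"rx": 0,"ry": 0,"rz": 0},{"x": 0,"y": 0,"z": 0.05,"rx": 0,"ry": 0,"rz": 0},{"x": 0,"y": 0,"z": 0.05,"rx": 0,"ry": 0,"rz": 0}]'

```text
time_s: 9.83
tool_pos: [546.1, -324.0, 290.2]
ee_rot: [-2.213, -2.227, 0.002]
force: [-9.7, 6.4, 9.0]
opening: 26.1
```

servo_tool --motion '[{"x": 0,"y": 0,"z": 0.1,"rx": 0,"ry": 0,"rz": 0},{"x": 0,"y": 0,"z": 0.1,"rx": 0,"ry": 0,"rz": 0},{"x": 0,"y": 0,"z": 0.1,"rx": 0,"ry": 0,"rz": 0}]'

```text
time_s: 10.08
tool_pos: [546.0, -324.0, 290.1]
ee_rot: [-2.214, -2.227, 0.002]
force: [-11.3, 6.1, 15.1]
opening: 26.6
```

servo_tool --motion '[{"x": 0,"y": 0,"z": 0.1,"rx": 0,"ry": 0,"rz": 0},{"x": 0,"y": 0,"z": 0.1,"rx": 0,"ry": 0,"rz": 0},{"x": 0,"y": 0,"z": 0.1,"rx": 0,"ry": 0,"rz": 0}]'

```text
time_s: 10.33
tool_pos: [546.0, -323.9, 290.1]
ee_rot: [-2.214, -2.227, 0.002]
force: [-15.1, 8.5, 20.7]
opening: 26.6
```

It is firmly seated: the force rises to 21 N with no further travel. Now I'll release and retreat straight up.

servo_tool --motion '[{"x": 0,"y": 0,"z": 0,"rx": 0,"ry": 0,"rz": 0},{"x": 0,"y": 0,"z": 0,"rx": 0,"ry": 0,"rz": 0},{"x": 0,"y": 0,"z": 0,"rx": 0,"ry": 0,"rz": 0},{"x": 0,"y": 0,"z": 0,"rx": 0,"ry": 0,"rz": 0},{"x": 0,"y": 0,"z": 0,"rx": 0,"ry": 0,"rz": 0},{"x": 0,"y": 0,"z": 0,"rx": 0,"ry": 0,"rz": 0},{"x": 0,"y": 0,"z": 0,"rx": 0,"ry": 0,"rz": 0},{"x": 0,"y": 0,"z": 0,"rx": 0,"ry": 0,"rz": 0}]' --gripper 8

```text
time_s: 11.0
tool_pos: [546.8, -324.5, 287.3]
ee_rot: [-2.215, -2.228, -0.0]
force: [0.4, 0.0, 0.3]
opening: 80.2
```

servo_tool --motion '[{"x": 0,"y": 0,"z": -1,"rx": 0,"ry": 0,"rz": 0},{"x": 0,"y": 0,"z": -3,"rx": 0,"ry": 0,"rz": 0},{"x": 0,"y": 0,"z": -6,"rx": 0,"ry": 0,"rz": 0},{"x": 0,"y": 0,"z": -9,"rx": 0,"ry": 0,"rz": 0},{"x": 0,"y": 0,"z": -12,"rx": 0,"ry": 0,"rz": 0},{"x": 0,"y": 0,"z": -14,"rx": 0,"ry": 0,"rz": 0},{"x": 0,"y": 0,"z": -14,"rx": 0,"ry": 0,"rz": 0},{"x": 0,"y": 0,"z": -14,"rx": 0,"ry": 0,"rz": 0}]'

```text
time_s: 11.67
tool_pos: [547.0, -324.7, 429.5]
ee_rot: [2.212, 2.226, 0.0]
force: [-0.7, 0.2, -0.8]
opening: 80.2
```

```bash
python3 -c "
from m import *
plan([546,-324,430])
for c in ['scene','wrist','top']:
    s=optics.snapshot(c);show(s['image'],name=f'pics/{c}_d.png');r=cloud(s).reshape(-1,3); d=np.hypot(r[:,0]-548,r[:,1]+324)
    for n,m in [('collar',(d<23)&(r[:,2]>97)&(r[:,2]<108)),('top',(d<23)&(r[:,2]>145)&(r[:,2]<175))]:
        q=r[m]; print(c,n,m.sum(),np.percentile(q[:,2],[10,50,90]).round(1),((q.min(0)+q.max(0))/2).round(1))
a=cv2.imread('pics/wrist_d.png');b=cv2.imread('pics/scene_d.png')[210:350,65:289]
cv2.imwrite('pics/d.png',np.vstack([cv2.resize(a,(480,300)),cv2.resize(b,(480,300))]))"
```

```text
t 11.67 pos [ 547.  -324.7  429.5] rot [2.212 2.226 0.   ] F [-0.7  0.2 -0.8] open 80.2 q [-0.74  0.22  0.27  1.62  0.    0.82]
shift [ 0.07 -0.1  -0.05] turn [0.002 0.002 0.006]
scene collar 210 [ 98.4 100.6 104.3] [ 549.3 -323.5  102.5]
scene top 185 [149.3 155.6 157.6] [ 547.7 -324.   152.3]
wrist collar 463 [100.7 101.7 102.9] [ 546.1 -319.9  102.6]
wrist top 740 [154.1 157.2 158.3] [ 542.9 -322.9  152.2]
top collar 158 [ 99.3 101.4 103.6] [ 545.9 -320.3  102.4]
top top 194 [149.2 156.3 158.3] [ 543.8 -322.7  152.3]
```

View pics/d.png

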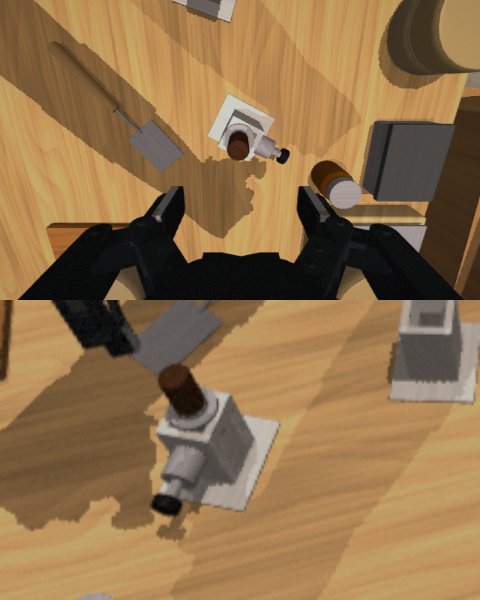

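```bash
python3 -c "
from m import *
for c in ['wrist','top']:
    s=optics.snapshot(c);r=cloud(s).reshape(-1,3); d=np.hypot(r[:,0]-545,r[:,1]+323)
    for n,m in [('handle top',(d<17)&(r[:,2]>154)&(r[:,2]<162)),('collar',(d<24)&(r[:,2]>98.5)&(r[:,2]<104.5)),('rim',(np.hypot(r[:,0]-548,r[:,1]+325)<36)&(r[:,2]>91.5)&(r[:,2]<98))]:
        q=r[m]
        for _ in range(6):
            A=np.c_[q[:,:2]-[545,-323],np.ones(len(q))]; k=np.linalg.lstsq(A,q[:,2],rcond=None)[0]; e=q[:,2]-A@k; q=q[abs(e)<max(1,2*e.std())]
        print(c,n,len(q),'slope deg',np.degrees(k[:2]).round(1),'z',k[2].round(1),'mid',((q.min(0)+q.max(0))/2).round(1))
"
```

```text
wrist handle top 548 slope deg [ 0.5 -0.3] z 157.5 mid [ 542.7 -322.6  157.5]
wrist collar 485 slope deg [ 0.2 -0.1] z 101.6 mid [ 543.6 -319.5  101.7]
wrist rim 566 slope deg [0.  0.1] z 95.3 mid [ 547.6 -324.6   95.3]
top handle top 141 slope deg [-0.4 -0.8] z 156.5 mid [ 544.3 -323.6  156.5]
top collar 169 slope deg [0.8 0.1] z 101.2 mid [ 543.9 -321.5  101.1]
top rim 164 slope deg [-0.4  0.3] z 94.6 mid [ 548.  -319.6   94.5]
```

The trier is upright, with tilt under 1°. The collar's top is 6.3 to 6.6 mm above the rim; the collar itself is 6 mm thick, so it is on the rim to within the measuring error. I'm handing in.

```bash
python3 -c "
from rig import manip; print(manip.sign_off())"
```

```text
the job is handed in; nothing more can be done
None
```

The trier is out of the rack and fully home, blade down, in the holder with the spring plunger. I released it, backed the gripper straight up and handed the job in at about 12 s of robot time.

**Seating:** In the last push the force on the tool rose to about 21 N with no further travel. After release, the collar's top measured 101–102 mm above the table (101 expected) and the handle's top 156.5–157.5 mm (157 expected). That puts the collar on the rim to within the measuring error.

**Upright:** The tilt measured under 1°. The trier sits about 4 mm off the holder's axis, on the side away from the plunger, as expected with the blade pushed towards the far wall.

**Disagreements:** The scene camera placed things 3–4 mm farther out in x than the other two cameras, so I aligned by relative offsets. The fingers read 26 mm on the 28 mm handle.

**Not checked:** The plunger's travel was not measured. I saw it only in the pictures and as a sideways force on the trier during insertion.

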